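# Take a contact-thermometer reading on a sloping specimen

### The job

Take the T-handled contact thermometer from its rest and press its sprung tip onto the middle of the round steel specimen on the sloping console, square to the sloping panel, until the tip is about half pushed in, never bottomed out; hold it there quite still for two seconds. Then lay the thermometer back in both saddles of its rest, tip hanging down, without dropping it. Do not shift the consoles' tilting panels or the things lying about.

Things in the scene. Friction and masses are not known exactly. Their poses are not given: they have to be found in the camera images.
- probe: T-handled contact thermometer: grey handle bar 130 (its y) x 28 (x) x 26 mm (z); from the middle of its underside a 26 mm thick steel stem runs along -z, with a thinner sprung plunger (round copper end) out of it. Origin: centre of the bar; plunger end 113 mm from it along -z. About 0.24 kg. Grip the bar's middle across its 28 mm. It starts in its rest, tip down, 30 mm above the table.
- tip (a point): the end of the probe's sprung plunger, on the probe's axis (moves with the plunger)
- plunger (a joint): how far the sprung plunger is pushed into the stem, m: 0 fully out, 0.009 half in, 0.018 bottomed out. Spring: about 1.6 N to start it, 9 N half in, 16 N at the bottom.
- rest: fixed rest: base 110 x 150 mm, two posts at y = -46 and +46 mm (14 mm thick along y, 54 along x). Saddle floors on top, 130 mm above the table, between lips 11 mm high with a 37 mm gap along x. Origin: centre of the base's underside, z up. The bar lies in both saddles along y, stem between the posts, its centre then 143 mm above the origin. Either way round is right.
- console: fixed blue console (base 140 x 164 x 30 mm) with, between two cheeks, a tilting panel 150 x 140 mm on a stiff friction hinge at height 105 mm, sloping up away from its -x side by 28 to 44 degrees; a hood 20 mm high along the panel's upper edge. It is the one with the ROUND steel specimen. Origin: centre of the base's underside, z up.
- spot (a point): point on the panel's flat face under the centre of the round specimen (steel disc, diameter 44 mm); z is the panel's outward normal, x points up the slope. The specimen's top stands 4 to 20 mm above this point along z: its thickness differs from start to start and is not told.
- console2: the second console, same make, with a SQUARE steel specimen of 40 mm: leave it alone. Origin as for the first.
- spot2 (a point): point on the second console's panel face under the centre of the square specimen, z along the panel's normal
- adapter: bystander: grey power adapter 60 x 100 x 34 mm, origin under its centre
- cork_block: bystander: cork block 55 x 85 x 30 mm, origin under its centre
- screwdriver: bystander: screwdriver lying on the table, along its x
- flask: bystander: closed bottle, diameter 64, height 150 mm, origin under its centre
- mug: bystander: white mug, diameter 80, height 90 mm, origin under its centre
- tape_roll: bystander: roll of tape lying flat, diameter 90, height 25 mm, origin under its centre
- wrench: bystander: wrench lying on the table, along its x
- jar: bystander: jar, diameter 70, height 80 mm, origin under its centre

How it is judged (in metres and radians):
On the way:
1. the probe's tip is pressed on the middle of the round specimen (within 12 mm each way), its axis within 10 degrees of the panel's normal, the plunger 5 to 13 mm in, and is held still there for 1.5 s (x of tip in the frame of spot between -0.012 and 0.012 m and y of tip in the frame of spot between -0.012 and 0.012 m and z of tip in the frame of spot between 0 and 0.024 m and value of joint plunger between 0.005 and 0.013 m and angle between the z axis of probe and the z axis of spot, either way round below 0.175 rad and linear speed of probe below 0.015 m/s and angular speed of probe below 0.15 rad/s), for 1.5 s.
At the end, for the whole second after the job is handed in: The probe lies released and still in both saddles of its rest, tip down and plunger fully out (under 3 mm in): handle along the rest's y within 8 degrees, its centre within 12 mm across, 22 mm along and 6 mm in height of its seat, axis within 7 degrees of vertical (x of probe in the frame of rest between -0.012 and 0.012 m and y of probe in the frame of rest between -0.022 and 0.022 m and z of probe in the frame of rest between 0.137 and 0.149 m and angle between probe's own z axis and vertical below 0.12 rad and angle between the y axis of probe and the y axis of rest, either way round below 0.15 rad and value of joint plunger below 0.003 m and linear speed of probe below 0.02 m/s and contact force between the fingers and probe below 0.1 N); the robot touches nothing.
It fails at once if the plunger is bottomed out (over 16.5 mm in) (value of joint plunger above 0.0165 m).
It fails at once if the probe is dropped (moves faster than 0.5 m/s out of the fingers) (linear speed of probe above 0.5 m/s and contact force between the fingers and probe below 0.1 N).
It fails at once if the panel with the round specimen is shifted by over 6 mm (distance of spot from where it was at the start of the episode above 0.006 m).
It fails at once if the second console's panel is shifted by over 6 mm (distance of spot2 from where it was at the start of the episode above 0.006 m).
It fails at once if a bystander is moved by over 30 mm (distance of any of adapter, cork_block, screwdriver, flask, mug, tape_roll, wrench, jar from where it was at the start of the episode above 0.03 m).
It also fails if it takes over 58 s, if anything falls off the work surface, if the arm or the gripper's body presses on something with over 40 N, if the wrist force passes 120 N, or if a joint passes its speed limit or range.

### The arm

A 6-joint arm with a two-finger parallel gripper is mounted at the origin on the work surface. World frame = base frame: x ahead of the robot, y to its left, z up, the work surface at z = 0. Lengths are in mm, angles in degrees, forces in N, time in s.
With the tool pointing down it reaches from about 300 to 850 mm from the base axis. Payload 4.2 kg.
Tool frame: the origin (TCP) lies midway between the tips of the shut fingers; the grasp point (between the pads) lies 19 mm behind it; z points along the fingers, y is the line along which they close (so a half turn about z gives the same grasp; the last joint's range is limited). The gripper opens to 91 mm and grips with 3 to 60 N. Pads are 32 mm wide; open, the fingers measure 118 mm over their backs; the gripper's body (76 mm by 178 mm) begins 60 mm behind the grasp point.
Start: joints at [-72.365, 18.312, 89.639, -0, 72.044, -1.146], TCP at [185.131, -544.398, 213.976] pointing down, gripper open.
Joint ranges: [-177.97, 177.97], [-48.28, 115.42], [12.27, 149.76], [-77.06, 257.06], [2.81, 150.46], [-146.56, 146.56]. Speed limits (degrees/s): [147.25, 147.25, 180, 180, 180, 180].

### API

Orientations are given as [roll, pitch, yaw] about the fixed x, y, z axes, in that order (R = Rz(yaw) Ry(pitch) Rx(roll)).
In Python, from workcell import env gives the robot as it stands.
- The arm moves only by the tool send_rows, never from a script. Its argument "steps" is a list that holds one entry, the list of rows, each a list of 5 numbers: the shift along the tool's x, y, z scaled (see below), then the turn about the tool's z scaled (see below), then the opening, from 0 (shut) to 1 (fully open). In form: [[[dx, dy, dz, yaw, fingers], ...]]. A call has 1 to 5 rows; each row shifts and turns the commanded pose from where the row before left it, along the tool's axes as they then stand; what a row does not reach is not made up. The controller multiplies each number of a shift by 0.04 m and each number of a turn by 0.12 rad. A row lasts 1/12 s, in which the tool goes at most 41.7 mm and 7.16 degrees, less where a joint would pass 70% of its speed; a pose out of reach is approached as far as the arm can. A call with a number of a shift or a turn outside -1 to 1 is refused whole. A call with a gripper value outside its range is refused whole. The fingers move at their own pace and stop on an object; "squeeze" is the grip in N (left out, the last holds). Time passes only in rows, so rows that do not move let the fingers close. It gives the time, the measured TCP pose, the force, the opening and the grip force at its end, in the units of the state.
- env.state(): the state, without advancing time (a new reading comes with each control period).
- env.grab_frame(name): name is "side" or "top" or "wrist"; returns a dict with "pixels" (384x512x3 uint8, red, green, blue), "depth" (384x512 float32, mm along the optical axis (not along the pixel's ray), 0 where there is no reading), "intrinsics" (3x3 intrinsics, pixels), "cam_to_world" (4x4, takes a point from camera to world coordinates). Camera axes: x right, y down, z forward; pixel columns grow to the right and rows downward; lengths in mm; the calibration is good to about 2 mm. A picture is of the moment at which its call begins.
- env.job_done(): hands the job in; it is judged then, once.
The state is a dict: "time_s": time; "qpos": joint angles; "qvel": joint speeds; "effort": joint torques, N m; "ee_pos": TCP position; "ee_rot": TCP orientation; "force": force on the tool from outside, world axes, zero at the start; "torque": the same for the moment, N m; "gripper_width": finger opening in mm; "gripper_force": force on a finger pad.
Only numpy, scipy, OpenCV 4.12 (cv2) and the standard library are available. Lean on these libraries where they do the work, as an engineer would, in place of code of your own. Each camera call takes 0.05 s, during which the arm holds its last target. There are 200 camera calls.

## Working session

There is one attempt and no reset: what is moved stays moved. The work goes in short steps, Python scripts to look and compute and a tool call to move; the robot and the scene stay as the last step left them, time stands still between calls to the robot, and variables do not carry over. Pictures are saved under pics/ and viewed, at most 10 in all, crops included, and the job is handed in when it is done.

Besides the shell and the picture viewer there is one more tool, called after "Request:" as name([rows], argument=value, ...), one row to a line, values as JSON. send_rows: Moves the arm, as the interface text tells. Shifts and turns lie within -1 to 1; 1 stands for 0.04 m of shift or 0.12 rad of turn. Its arguments: {"type":"object","properties":{"steps":{"type":"array"},"squeeze":{"type":"number"}},"required":["steps"]}

```bash
mkdir -p pics; ls; cat > h.py <<'E'
import numpy as np, cv2, pickle
from workcell import env
def grab(n):
    f=env.grab_frame(n); pickle.dump(f,open(f'pics/{n}.pkl','wb')); return f
def pts(f):
    d=f['depth']; K=f['intrinsics']; T=f['cam_to_world']
    v,u=np.indices(d.shape)
    P=np.stack([(u-K[0,2])/K[0,0]*d,(v-K[1,2])/K[1,1]*d,d],-1)
    W=P@T[:3,:3].T+T[:3,3]; W[d<=0]=np.nan
    return W
E
python3 - <<'E'
from h import *
print(env.state()); print([a for a in dir(env) if a[0]!='_'])
a=[grab(n) for n in ('side','top','wrist')]
for f in a: print(f['cam_to_world'].round(2).tolist(), f['intrinsics'][0,0])
cv2.imwrite('pics/a.png',np.hstack([f['pixels'][:,:,::-1] for f in a[:2]]).copy()[:, :])
cv2.imwrite('pics/top.png',cv2.resize(a[1]['pixels'][:,:,::-1],(800,600)))
cv2.imwrite('pics/side.png',cv2.resize(a[0]['pixels'][:,:,::-1],(800,600)))
E
```

```text
pics
{'time_s': 0.0, 'qpos': array([-7.23628665e+01,  1.83504005e+01,  8.97047969e+01, -1.90832525e-03,
        7.20433894e+01, -1.14748530e+00]), 'qvel': array([-0.03496042,  0.0101668 , -0.03306675, -0.0592479 ,  0.03094015,
       -0.01001333]), 'effort': array([-1.35367109e-04, -4.12454510e+01, -2.31975782e+01,  7.27406982e-02,
        4.56517248e-02, -1.57318050e-04]), 'ee_pos': array([ 184.98333853, -543.91250484,  213.14361512]), 'ee_rot': array([-1.79901397e+02, -1.60312828e-04,  1.87852085e+01]), 'force': array([ 0.47708724, -0.31452173, -0.41282732]), 'torque': array([ 0.00697882,  0.00388054, -0.01523424]), 'gripper_force': 0.0, 'gripper_width': 91.15155078736622}
['Unreachable', 'grab_frame', 'job_done', 'state']
[[-1.0, -0.02, 0.03, 546.29], [-0.04, 0.63, -0.78, 1025.71], [-0.01, -0.78, -0.63, 956.0], [0.0, 0.0, 0.0, 1.0]] 397.19936204011395
[[-0.01, -0.99, 0.16, 378.45], [-1.0, 0.01, -0.01, 4.86], [0.01, -0.16, -0.99, 1300.18], [0.0, 0.0, 0.0, 1.0]] 384.16170827520153
[[0.32, -0.92, -0.22, 246.5], [-0.95, -0.31, -0.07, -523.83], [-0.0, 0.23, -0.97, 383.67], [0.0, 0.0, 0.0, 1.0]] 334.66513771208423
```

View pics/top.png

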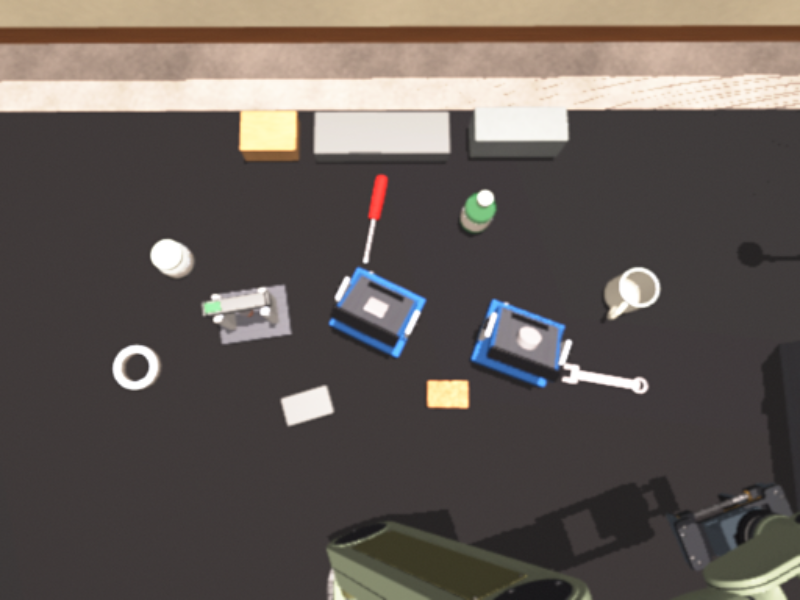

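View pics/side.png

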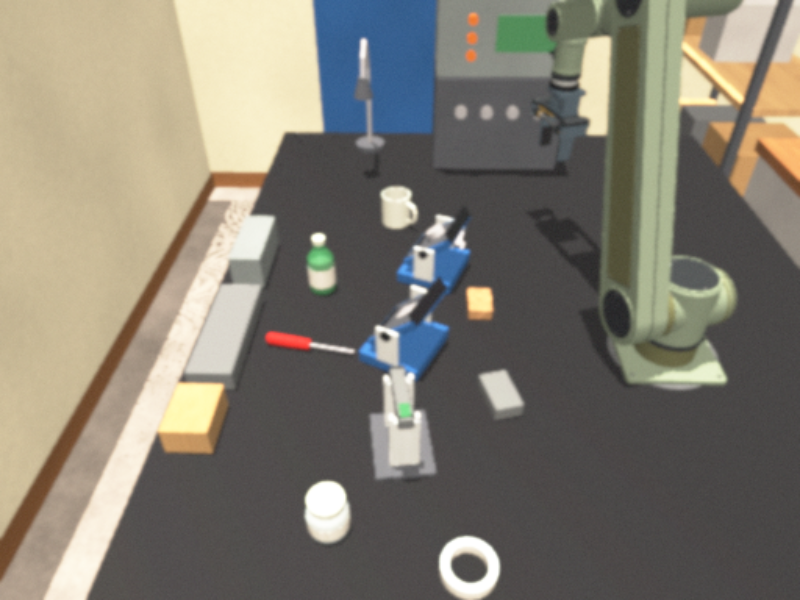

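```bash
python3 - <<'E'
from h import *
f=pickle.load(open('pics/top.pkl','rb')); W=pts(f); im=f['pixels']; hsv=cv2.cvtColor(im,cv2.COLOR_RGB2HSV)
z=W[...,2]
S=512/800
def roi(x0,y0,x1,y1):
    m=np.zeros(z.shape,bool); m[int(y0*S):int(y1*S),int(x0*S):int(x1*S)]=1; return m
blue=(hsv[...,0]>95)&(hsv[...,0]<125)&(hsv[...,1]>150)&(hsv[...,2]>60)
for name,r in (('con',roi(465,290,580,392)),('con2',roi(320,260,432,362))):
    m=blue&r&(z>20)&(z<40); P=W[m]
    rect=cv2.minAreaRect(P[:,:2].astype(np.float32)); print(name,'base',rect)
    m=r&~blue&(z>60)&(hsv[...,2]<75)
    P=W[m]; 
    for i in range(6):
        c=P.mean(0); n=np.linalg.svd(P-c)[2][2]; n*=np.sign(n[2]); e=(P-c)@n; P=P[abs(e)<max(3,1.5*e.std())]
    print('plane',c.round(1),n.round(3),'slope',np.degrees(np.arccos(n[2])),'az',np.degrees(np.arctan2(n[1],n[0])),len(P),e.std())
    e=(W-c)@n
    sp=r&(e>1.5)&(e<25)&(hsv[...,2]>100)&(hsv[...,1]<60)
    k,l,st,ce=cv2.connectedComponentsWithStats(sp.astype(np.uint8))
    for i in range(1,k):
        if st[i,4]>15: print(st[i],ce[i].round(1),np.nanmedian(W[l==i],0).round(1),'h',np.nanmedian(e[l==i]).round(1))
r=roi(190,275,300,350)
m=r&(z>120); P=W[m]; print('rest high',P[:,2].max(),len(P))
g=r&(hsv[...,0]>45)&(hsv[...,0]<85)&(hsv[...,1]>60)&(z>120); print('green',W[g].mean(0),g.sum())
t=r&(z>149)&(z<166)
print('bar',cv2.minAreaRect(W[t][:,:2].astype(np.float32)),np.median(W[t][:,2]),t.sum())
b=r&(z>3)&(z<25);print('base',cv2.minAreaRect(W[b][:,:2].astype(np.float32)),np.median(W[b][:,2]))
x0,y0,x1,y1=[int(v*S) for v in (190,275,300,350)]
A=cv2.resize(im[y0:y1,x0:x1],None,fx=6,fy=6,interpolation=2)
x0,y0,x1,y1=[int(v*S) for v in (465,290,580,392)]
B=cv2.resize(im[y0:y1,x0:x1],None,fx=5,fy=5)
h=max(A.shape[0],B.shape[0]);pad=lambda q:np.pad(q,((0,h-q.shape[0]),(0,0),(0,0)))
cv2.imwrite('pics/crop.png',np.hstack([pad(A),pad(B)])[:,:800,::-1])
E
```

```text
con base ((501.48291015625, -285.7210388183594), (163.35496520996094, 141.14288330078125), 68.47789764404297)
plane [ 484.2 -281.1  125.9] [ 0.607 -0.227  0.762] slope 40.36064316574141 az -20.50016531982928 137 2.0515827366575685
[312 200   6   9  29] [314.3 204.1] [ 540.2 -217.4  113.9] h 9.6
[331 209  15  14 145] [338.  215.4] [ 502.8 -285.6  128.5] h 14.4
[360 218   5   9  34] [362.3 221.8] [ 482.8 -364.2  113.7] h 7.4
con2 base ((569.7275390625, 12.594123840332031), (163.3097381591797, 140.20167541503906), 63.77763748168945)
plane [556.1  21.8 126.4] [ 0.608 -0.321  0.726] slope 43.42657258572634 az -27.821859169828752 132 2.0646500717438974
[217 178   7   8  26] [220.2 181.1] [615.3  77.7 115.6] h 7.2
[262 199   6  10  32] [265.1 203.6] [541.1 -62.7 115.4] h 9.5
rest high 162.4752350758838 531
green [561.78374858 329.62590199 156.64690977] 49
bar ((568.938232421875, 285.02423095703125), (28.935989379882812, 129.73287963867188), 9.274603843688965) 155.56730288910853 397
base ((574.7236938476562, 303.421142578125), (243.39498901367188, 162.292724609375), 89.64579772949219) 10.930291135996072
```

View pics/crop.png

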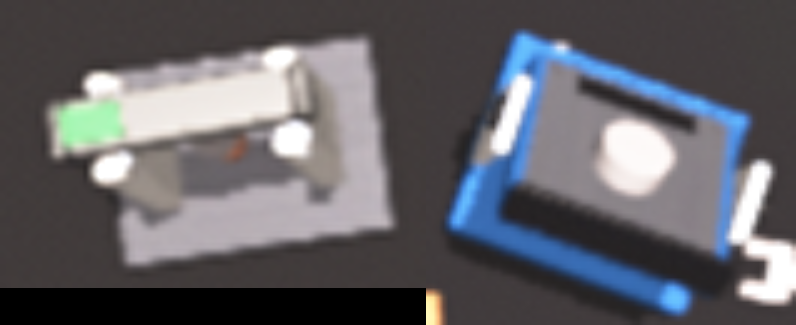

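Request:
send_rows([
  [[0, 0, -0.5, -0.976, 1], [0, 0, -0.5, -0.976, 1], [0, 0, -0.5, -0.976, 1], [0, 0, -0.5, -0.976, 1], [0, 0, -0.5, -0.976, 1]],
])

```text
time_s: 0.57
ee_pos: [185.0, -544.1, 314.6]
ee_rot: [-180.0, -0.0, 52.7]
force: [-0.1, -1.2, -0.3]
gripper_width: 91.1
gripper_force: 0.0
```

Request:
send_rows([
  [[0, 0, 0, -0.976, 1], [0, 0, 0, -0.976, 1], [0, 0, 0, -0.976, 1], [0, 0, 0, -0.976, 1], [0, 0, 0, -0.976, 1]],
])

```text
time_s: 0.98
ee_pos: [185.1, -544.2, 313.6]
ee_rot: [-180.0, -0.0, 86.2]
force: [0.1, -1.3, -0.2]
gripper_width: 91.3
gripper_force: 0.0
```

Request:
send_rows([
  [[0, 0, 0, -0.976, 1], [0, 0, 0, -0.976, 1], [0.82, 0.555, 0, 0, 1], [0.82, 0.555, 0, 0, 1], [0.82, 0.555, 0, 0, 1]],
])

```text
time_s: 1.4
ee_pos: [235.0, -435.3, 313.1]
ee_rot: [-180.0, -0.1, 99.2]
force: [0.7, 0.3, 0.9]
gripper_width: 90.9
gripper_force: 0.0
```

Request:
send_rows([
  [[0.82, 0.555, 0, 0, 1], [0.82, 0.555, 0, 0, 1], [0.82, 0.555, 0, 0, 1], [0.82, 0.555, 0, 0, 1], [0.82, 0.555, 0, 0, 1]],
])

```text
time_s: 1.82
ee_pos: [318.1, -254.8, 313.8]
ee_rot: [180.0, 0.0, 99.3]
force: [1.7, -0.6, -0.0]
gripper_width: 91.5
gripper_force: 0.0
```

```bash
cat > con.py <<'E'
from h import *
f=grab('wrist'); W=pts(f); im=f['pixels']; hsv=cv2.cvtColor(im,cv2.COLOR_RGB2HSV); z=W[...,2]
near=(np.hypot(W[...,0]-501.5,W[...,1]+285.7)<105)
blue=(hsv[...,0]>95)&(hsv[...,0]<125)&(hsv[...,1]>150)&(hsv[...,2]>60)
m=blue&near&(z>20)&(z<40); print('base',cv2.minAreaRect(W[m][:,:2].astype(np.float32)),m.sum())
m=near&~blue&(z>50)&(hsv[...,2]<90); P=W[m]
for i in range(12):
    c=P.mean(0); n=np.linalg.svd(P-c)[2][2]; n*=np.sign(n[2]); e=(P-c)@n; P=P[abs(e)<max(2.5,1.3*e.std())]
print('plane',c.round(1),n.round(3),'slope',np.degrees(np.arccos(n[2])),'az',np.degrees(np.arctan2(n[1],n[0])),len(P),e.std())
e=(W-c)@n
sp=near&(e>1.5)&(e<25)&(hsv[...,2]>100)&(hsv[...,1]<60)
k,l,st,ce=cv2.connectedComponentsWithStats(sp.astype(np.uint8))
for i in range(1,k):
    if st[i,4]>100:
        q=l==i; h=np.percentile(e[q],70); t=q&(abs(e-h)<2.5)
        a=np.array([n[1],-n[0],0]);a/=np.linalg.norm(a);b=np.cross(n,a)
        Q=np.stack([(W[t]-c)@a,(W[t]-c)@b],1).astype(np.float32); (cc,r)=cv2.minEnclosingCircle(Q)
        print(st[i],'h',h.round(1),'circ r',round(r,1),'ctr',(c+cc[0]*a+cc[1]*b+h*n).round(1),'med',np.median(W[t],0).round(1),t.sum())
        print('spot', (c+cc[0]*a+cc[1]*b).round(1))
E
python3 con.py; python3 -c "
from h import *
f=pickle.load(open('pics/wrist.pkl','rb'));cv2.imwrite('pics/w1.png',f['pixels'][:,:,::-1])"
```

```text
base ((459.467529296875, -269.2312927246094), (160.22091674804688, 48.407588958740234), 68.73661804199219) 958
plane [ 470.3 -240.   147.1] [ 0.608 -0.184  0.772] slope 39.45684684020106 az -16.830692715207977 442 1.356250523535806
[387 153  51  76 263] h 15.6 circ r 39.7 ctr [ 468.3 -241.6  168.5] med [ 468.8 -238.5  168.3] 226
spot [ 458.8 -238.8  156.4]
[444 157  26  25 295] h 13.2 circ r 13.1 ctr [ 544.5 -216.7  111.4] med [ 540.7 -218.2  114.4] 59
spot [ 536.4 -214.3  101.1]
[396 208  35  36 795] h 15.0 circ r 22.4 ctr [ 507.8 -288.6  125.3] med [ 505.9 -285.9  127.7] 464
spot [ 498.7 -285.9  113.8]
```

View pics/w1.png

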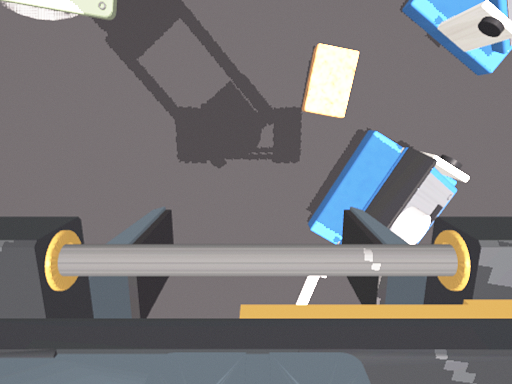

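Request:
send_rows([
  [[0.82, 0.555, 0, 0, 1], [0.82, 0.555, 0, 0, 1], [0.82, 0.555, 0, 0, 1], [0.82, 0.555, 0, 0, 1], [0.82, 0.555, 0, 0, 1]],
])

```text
time_s: 2.28
ee_pos: [401.2, -75.3, 314.0]
ee_rot: [180.0, 0.0, 99.3]
force: [1.1, -1.1, 0.8]
gripper_width: 91.1
gripper_force: 0.0
```

Request:
send_rows([
  [[0.82, 0.555, 0, 0, 1], [0.82, 0.555, 0, 0, 1], [0.82, 0.555, 0, 0, 1], [0.82, 0.555, 0, 0, 1], [0.82, 0.555, 0, 0, 1]],
])

```text
time_s: 2.7
ee_pos: [484.3, 104.7, 313.8]
ee_rot: [-180.0, 0.0, 99.3]
force: [0.8, 0.3, -0.1]
gripper_width: 91.3
gripper_force: 0.0
```

Request:
send_rows([
  [[0.82, 0.555, 0, 0, 1], [0.82, 0.555, 0, 0, 1], [0.82, 0.555, 0, 0, 1], [0, 0, 0, 0, 1]],
])

```text
time_s: 3.03
ee_pos: [536.0, 216.4, 311.8]
ee_rot: [-180.0, -0.2, 99.6]
force: [-0.4, -0.2, 0.1]
gripper_width: 90.9
gripper_force: 0.0
```

```bash
cat > rest.py <<'E'
from h import *
f=grab('wrist'); W=pts(f); im=f['pixels']; z=W[...,2]; s=env.state(); print(s['ee_pos'].round(1),s['ee_rot'].round(1))
near=np.hypot(W[...,0]-569,W[...,1]-285)<110
hsv=cv2.cvtColor(im,cv2.COLOR_RGB2HSV)
t=near&(z>150)&(z<163); print('bar',cv2.minAreaRect(W[t][:,:2].astype(np.float32)),np.median(W[t][:,2]),t.sum())
p=near&(z>135)&(z<147); k,l,st,ce=cv2.connectedComponentsWithStats(p.astype(np.uint8))
for i in range(1,k):
    if st[i,4]>20: print('lip',W[l==i].mean(0).round(1),W[l==i].min(0).round(1),W[l==i].max(0).round(1),st[i,4])
cv2.imwrite('pics/w2.png',im[:,:,::-1])
E
python3 rest.py
```

```text
[534.6 213.3 312.1] [-179.9    0.    99.5]
bar ((569.4843139648438, 284.83245849609375), (28.80789566040039, 129.6496124267578), 9.773670196533203) 155.54153282331276 4047
lip [553.5 295.8 141.5] [545.6 241.1 135.2] [562.8 341.3 147. ] 123
lip [540.5 322.9 139.8] [536.4 316.5 136.1] [544.7 329.8 141.9] 113
lip [584.7 329.3 139.5] [580.7 322.7 135.3] [589.5 336.5 142.1] 121
lip [553.8 232.7 139.6] [549.7 225.6 136.3] [557.7 239.3 141.7] 95
lip [598.  239.  139.5] [593.9 232.  135.9] [602.9 245.7 142.1] 98
```

View pics/w2.png

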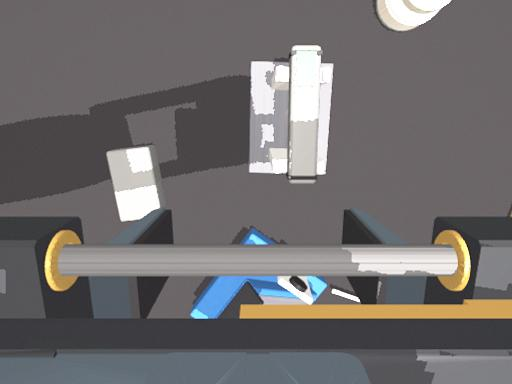

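Request:
send_rows([
  [[0.813, 0.576, 0, 0, 1], [0.813, 0.576, 0, 0, 1], [0, 0, 0.9, 0, 1], [0, 0, 0.9, 0, 1], [0, 0, 0.5, 0, 1]],
])

```text
time_s: 3.5
ee_pos: [567.2, 280.8, 217.9]
ee_rot: [-179.7, 0.1, 99.3]
force: [-1.5, -0.0, -0.5]
gripper_width: 91.1
gripper_force: 0.0
```

Request:
send_rows([
  [[0, 0, 0, 0, 1], [0, 0, 0, 0, 1]],
])

```text
time_s: 3.67
ee_pos: [568.4, 281.0, 221.5]
ee_rot: [-179.9, 0.1, 99.3]
force: [-0.1, -0.5, 0.2]
gripper_width: 91.2
gripper_force: 0.0
```

Request:
send_rows([
  [[0.095, 0.04, 0.7, 0, 1], [0, 0, 0.7, 0, 1], [0, 0, 0.6, 0, 1], [0, 0, 0.44, 0, 1], [0, 0, 0, 0, 1]],
], squeeze=12)

```text
time_s: 4.08
ee_pos: [568.9, 285.1, 123.0]
ee_rot: [-179.8, 0.1, 99.3]
force: [0.5, -0.1, 0.5]
gripper_width: 91.1
gripper_force: 0.0
```

Request:
send_rows([
  [[0, 0, 0, 0, 0], [0, 0, 0, 0, 0], [0, 0, 0, 0, 0], [0, 0, 0, 0, 0], [0, 0, 0, 0, 0]],
])

```text
time_s: 4.5
ee_pos: [570.3, 286.6, 125.7]
ee_rot: [179.9, -0.0, 99.3]
force: [0.1, 1.3, 0.3]
gripper_width: 60.7
gripper_force: 0.0
```

Request:
send_rows([
  [[0, 0, 0, 0, 0], [0, 0, 0, 0, 0], [0, 0, 0, 0, 0]],
])

```text
time_s: 4.75
ee_pos: [569.7, 286.4, 124.4]
ee_rot: [180.0, 0.0, 99.3]
force: [-0.5, -0.5, -0.3]
gripper_width: 40.7
gripper_force: 0.0
```

Request:
send_rows([
  [[0, 0, 0, 0, 0], [0, 0, 0, 0, 0], [0, 0, 0, 0, 0], [0, 0, 0, 0, 0], [0, 0, 0, 0, 0]],
])

```text
time_s: 5.17
ee_pos: [569.6, 286.4, 124.2]
ee_rot: [-180.0, 0.0, 99.3]
force: [0.2, -0.0, 0.2]
gripper_width: 28.0
gripper_force: 12.0
```

Request:
send_rows([
  [[0, 0, -0.1, 0, 0], [0, 0, -0.25, 0, 0], [0, 0, -0.35, 0, 0], [0, 0, -0.35, 0, 0], [0, 0, -0.17, 0, 0]],
])

```text
time_s: 5.58
ee_pos: [570.5, 286.8, 175.4]
ee_rot: [179.8, -0.0, 99.3]
force: [0.8, -0.3, -2.9]
gripper_width: 27.8
gripper_force: 12.0
```

Request:
send_rows([
  [[0, 0, 0, 0, 0], [0, 0, 0, 0, 0]],
])

```text
time_s: 5.75
ee_pos: [569.7, 286.4, 173.3]
ee_rot: [180.0, -0.0, 99.3]
force: [-0.7, -0.7, -4.1]
gripper_width: 27.8
gripper_force: 12.0
```

Request:
send_rows([
  [[-0.3, 0, 0, 0, 0], [-0.3, 0, 0, 0, 0], [-0.15, 0, 0, 0, 0], [-0.15, 0, 0, 0, 0], [-0.15, 0, 0, 0, 0]],
])

```text
time_s: 6.17
ee_pos: [576.3, 244.7, 173.1]
ee_rot: [-180.0, -0.1, 99.2]
force: [-2.3, 2.3, -1.4]
gripper_width: 28.4
gripper_force: 12.0
```

Request:
send_rows([
  [[-0.15, 0, 0, 0, 0], [-0.15, 0, 0, 0, 0], [-0.1, 0, 0, 0, 0], [0, 0, 0, 0, 0]],
])

```text
time_s: 6.5
ee_pos: [579.3, 228.2, 173.0]
ee_rot: [-180.0, 0.0, 99.3]
force: [-0.5, 1.2, -2.7]
gripper_width: 27.9
gripper_force: 12.0
```

```bash
python3 - <<'E'
from h import *
a=[grab(n) for n in ('side','wrist')]
S=a[0]['pixels'][200:330,200:320]
cv2.imwrite('pics/t1.png',np.hstack([cv2.resize(S,(354,384)),a[1]['pixels'][:, :446]])[:,:,::-1])
E
```

```text
(no output)
```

View pics/t1.png

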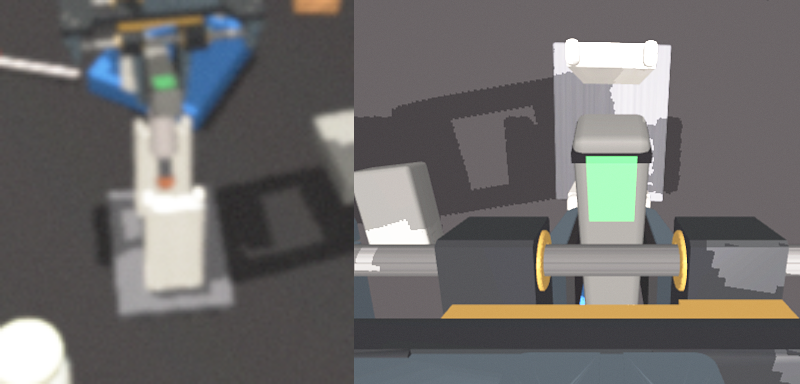

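```bash
cat > tilt.py <<'E'
from h import *
def tilt():
    f=grab('wrist'); W=pts(f); hsv=cv2.cvtColor(f['pixels'],cv2.COLOR_RGB2HSV)
    g=(hsv[...,0]>45)&(hsv[...,0]<85)&(hsv[...,1]>60)&(f['depth']>0)&(f['depth']<260)
    g=cv2.erode(g.astype(np.uint8),np.ones((3,3)))>0
    # also grey bar top above fingers: columns of label, rows of label +- some
    P=W[g]
    for i in range(4):
        c=P.mean(0); n=np.linalg.svd(P-c)[2][2]; n*=np.sign(n[2]); e=(P-c)@n; P=P[abs(e)<max(1,2*e.std())]
    s=env.state(); y=np.radians(s['ee_rot'][2]); tx=np.array([np.cos(y),np.sin(y),0]); ty=np.array([np.sin(y),-np.cos(y),0])
    print('bar top n',n.round(3),'tilt',np.degrees(np.arccos(n[2])).round(2),'along tool x',np.degrees(np.arctan2(-n@tx,n[2])).round(2),'tool y',np.degrees(np.arctan2(n@ty,n[2])).round(2),len(P),e.std().round(2))
    G=s['ee_pos']+[0,0,19]; d=G-c
    print('label c rel pivot: x',(-d@tx).round(1),'y',(-d@ty).round(1),'z',-d[2].round(1),'| dist of pivot below top face',(d@n).round(1),'along bar',np.round(np.sqrt(d@d-(d@n)**2),1))
    print(s['ee_pos'].round(1),s['ee_rot'].round(1),s['force'].round(1))
tilt()
E
python3 tilt.py
python3 - <<'E'
from h import *
# side-view refit of console from wrist frame is limited; use side cam
f=pickle.load(open('pics/side.pkl','rb')); W=pts(f); hsv=cv2.cvtColor(f['pixels'],cv2.COLOR_RGB2HSV); z=W[...,2]
near=(np.hypot(W[...,0]-501.5,W[...,1]+285.7)<95)&(z>50)
sp=near&(hsv[...,2]>100)&(hsv[...,1]<60)
k,l,st,ce=cv2.connectedComponentsWithStats(sp.astype(np.uint8))
for i in range(1,k):
    if st[i,4]>20: print(st[i],ce[i].round(1),np.nanmedian(W[l==i],0).round(1))
E
```

```text
bar top n [ 0.064 -0.394  0.917] tilt 23.5 along tool x 23.5 tool y -0.06 2731 0.45
label c rel pivot: x 37.6 y -0.6 z 28.8 | dist of pivot below top face -11.4 along bar 46.0
[579.4 228.5 173.1] [1.80e+02 1.00e-01 9.93e+01] [-0.8 -0.8 -3.1]
[268 140  23  36 320] [276.5 155.7] [ 512.5 -249.7  114.2]
```

```bash
cat > con2.py <<'E'
from h import *
Ws=[]
for i in range(4):
    f=grab('top'); Ws.append(pts(f))
W=np.nanmean(Ws,0); hsv=cv2.cvtColor(f['pixels'],cv2.COLOR_RGB2HSV); z=W[...,2]
blue=(hsv[...,0]>95)&(hsv[...,0]<125)&(hsv[...,1]>150)&(hsv[...,2]>60)
o=np.array([501.5,-285.7,0]); near=np.hypot(*(np.moveaxis(W-o,-1,0)[:2]))<120
m=blue&near&(z>22)&(z<38); rc=cv2.minAreaRect(W[m][:,:2].astype(np.float32)); print('base',rc)
az=np.radians(rc[2]+90); cx=np.array([np.cos(az),np.sin(az),0]); cy=np.array([-np.sin(az),np.cos(az),0]); o[:2]=rc[0]
U=(W-o)@cx; V=(W-o)@cy
for lim in (2.5,2.0):
    m=near&~blue&(z>50)&(abs(V)<58)&(U>-62)&(U<48)&(np.hypot(U,V)>32)&(hsv[...,1]<90)
    A=np.stack([U[m],V[m],z[m]],1)
    for i in range(15):
        X=np.c_[A[:,:2],np.ones(len(A))]; p=np.linalg.lstsq(X,A[:,2],rcond=None)[0]; e=A[:,2]-X@p; A=A[abs(e)<max(lim,1.5*e.std())]
    print('slope',np.degrees(np.arctan(p[0])),'cross',np.degrees(np.arctan(p[1])),'z0',p[2],len(A),e.std(),'U range',A[:,0].min(),A[:,0].max())
th=np.arctan(p[0]); nl=np.array([-np.sin(th),0,np.cos(th)]); n=nl[0]*cx+nl[2]*np.array([0,0,1])
c=o+np.array([0,0,p[2]]); e=(W-c)@n
sp=near&(np.hypot(U,V)<40)&(e>3)&(e<25)&(hsv[...,2]>110)&(hsv[...,1]<60)
h=np.median(e[sp]); 
for h in np.percentile(e[sp],[30,50,70]):
    t=sp&(abs(e-h)<3); b=np.cross(n,cy); q=W[t]-c
    (cc,r)=cv2.minEnclosingCircle(np.stack([q@cy,q@b],1).astype(np.float32))
    print('h',h.round(1),'r',round(r,1),'local y',round(cc[0],1),'local x(b)',round(cc[1],1),'top ctr',(c+cc[0]*cy+cc[1]*b+h*n).round(1),t.sum())
print('n',n.round(4),'az n',np.degrees(np.arctan2(n[1],n[0])))
E
python3 con2.py
```

```text
base ((501.41619873046875, -285.97467041015625), (163.09115600585938, 140.2360382080078), 68.79237365722656)
slope 38.1218833880321 cross 0.04371911110177273 z0 106.32810665533238 624 1.0411614711531638 U range -52.75086518642425 41.374816421028655
slope 38.1241114844533 cross 0.07829901286059811 z0 106.29560641485688 586 0.9246589971583651 U range -52.75086518642425 41.374816421028655
h 16.1 r 22.6 local y -0.5 local x(b) -9.0 top ctr [ 504.3 -286.5  124.5] 93
h 18.4 r 21.9 local y -0.1 local x(b) -8.1 top ctr [ 506.2 -287.7  125.8] 113
h 18.8 r 21.9 local y -0.1 local x(b) -8.1 top ctr [ 506.4 -287.8  126.1] 112
n [ 0.5756 -0.2233  0.7867] az n -21.207626342773427
```

Request:
send_rows([
  [[-0.12, 0, 0, 0, 0], [-0.12, 0, 0, 0, 0], [-0.12, 0, 0, 0, 0], [-0.12, 0, 0, 0, 0], [0, 0, 0, 0, 0]],
])

```text
time_s: 7.27
ee_pos: [582.5, 209.0, 173.6]
ee_rot: [180.0, 0.1, 99.3]
force: [-0.2, -0.2, 0.2]
gripper_width: 27.7
gripper_force: 12.0
```

```bash
python3 tilt.py
```

```text
bar top n [ 0.097 -0.588  0.803] tilt 36.56 along tool x 36.56 tool y 0.05 2411 0.37
label c rel pivot: x 32.4 y -0.7 z 36.4 | dist of pivot below top face -9.9 along bar 47.7
[582.6 209.1 173.6] [1.80e+02 1.00e-01 9.93e+01] [-1.   1.1 -1.5]
```

Request:
send_rows([
  [[0, 0, 0, 0, 0], [0, 0, -0.5, 0, 0], [0, 0, -0.9, 0, 0], [0, 0, -0.9, 0, 0], [0, 0, -0.85, 0, 0]],
], squeeze=50)

```text
time_s: 7.73
ee_pos: [582.0, 209.3, 300.4]
ee_rot: [-180.0, 0.1, 99.3]
force: [0.4, -0.1, -2.6]
gripper_width: 27.9
gripper_force: 50.0
```

Request:
send_rows([
  [[-0.5, -0.078, 0, 0, 0], [-0.9, -0.141, 0, 0, 0], [-0.932, -0.146, 0, 0, 0], [-0.932, -0.146, 0, 0, 0], [-0.932, -0.146, 0, 0, 0]],
])

```text
time_s: 8.15
ee_pos: [582.9, 38.1, 298.9]
ee_rot: [-179.9, 0.1, 99.3]
force: [1.0, 0.3, -2.9]
gripper_width: 27.6
gripper_force: 50.0
```

Request:
send_rows([
  [[-0.932, -0.146, 0, 0, 0], [-0.932, -0.146, 0, 0, 0], [-0.932, -0.146, 0, 0, 0], [-0.932, -0.146, 0, 0, 0], [-0.932, -0.146, 0, 0, 0]],
])

```text
time_s: 8.57
ee_pos: [583.9, -150.8, 298.9]
ee_rot: [-179.9, 0.1, 99.3]
force: [0.9, -0.5, -3.5]
gripper_width: 27.7
gripper_force: 50.0
```

Request:
send_rows([
  [[-0.932, -0.146, 0, 0, 0], [-0.932, -0.146, 0, 0, 0], [-0.9, -0.141, 0, 0, 0], [-0.5, -0.078, 0, 0, 0], [0, 0, 0, -0.865, 0]],
])

```text
time_s: 8.98
ee_pos: [584.5, -286.2, 297.8]
ee_rot: [-179.8, 0.2, 105.0]
force: [0.5, 0.7, -2.7]
gripper_width: 27.8
gripper_force: 50.0
```

Request:
send_rows([
  [[0, 0, 0, -0.865, 0], [0, 0, 0, -0.865, 0], [0, 0, 0, -0.865, 0], [0, 0, 0, -0.865, 0], [0, 0, 0, -0.865, 0]],
])

```text
time_s: 9.4
ee_pos: [585.1, -281.2, 298.6]
ee_rot: [-179.9, -0.0, 135.3]
force: [-1.2, -0.0, -2.9]
gripper_width: 28.1
gripper_force: 50.0
```

Request:
send_rows([
  [[0, 0, 0, -0.865, 0], [0, 0, 0, -0.865, 0], [0, 0, 0, -0.865, 0], [0, 0, 0, -0.865, 0], [0, 0, 0, 0, 0]],
])

```text
time_s: 9.82
ee_pos: [585.1, -281.0, 298.7]
ee_rot: [-179.9, -0.1, 158.9]
force: [-0.0, 0.7, -2.9]
gripper_width: 27.8
gripper_force: 50.0
```

```bash
python3 tilt.py
```

```text
bar top n [ 0.556 -0.211  0.804] tilt 36.5 along tool x 36.5 tool y 0.42 2355 0.37
label c rel pivot: x 33.1 y -1.0 z 36.3 | dist of pivot below top face -9.5 along bar 48.3
[ 585.3 -280.9  298.8] [-1.799e+02 -1.000e-01  1.586e+02] [ 0.5 -0.  -2.2]
```

Request:
send_rows([
  [[-0.182, -0.437, 0, 0, 0], [-0.183, -0.438, 0.4, 0, 0], [0, 0, 0.8, 0, 0], [0, 0, 0.745, 0, 0], [0, 0, 0, 0, 0]],
])

```text
time_s: 10.28
ee_pos: [582.9, -317.1, 214.0]
ee_rot: [179.9, -0.8, 158.6]
force: [-1.1, 0.3, -3.8]
gripper_width: 27.8
gripper_force: 50.0
```

```bash
python3 tilt.py; python3 - <<'E'
from h import *
s=grab('side'); t=grab('top')
A=cv2.resize(s['pixels'][95:195,225:325],(400,400),interpolation=2)
B=cv2.resize(t['pixels'][175:275,280:380],(400,400),interpolation=2)
cv2.imwrite('pics/h1.png',np.hstack([A,B])[:,:,::-1])
for f in (s,t):
    W=pts(f); h=cv2.cvtColor(f['pixels'],cv2.COLOR_RGB2HSV)
    m=(np.hypot(W[...,0]-520,W[...,1]+295)<60)&(W[...,2]>110)&(W[...,2]<190)&((h[...,0]<14)|(h[...,0]>172))&(h[...,1]>110)
    print(m.sum(), W[m].mean(0) if m.sum() else 0, np.argwhere(m).mean(0))
E
```

```text
bar top n [ 0.564 -0.221  0.796] tilt 37.29 along tool x 37.29 tool y -0.04 2363 0.37
label c rel pivot: x 34.3 y -0.9 z 33.4 | dist of pivot below top face -5.8 along bar 47.5
[ 584.5 -317.7  217.6] [180.   -0.5 158.7] [ 0.9  0.8 -2.2]
11 [ 520.0677842  -288.74536526  156.06451011] [139.81818182 273.54545455]
10 [ 522.69371479 -287.60758833  160.01697859] [207.5 341. ]
```

View pics/h1.png

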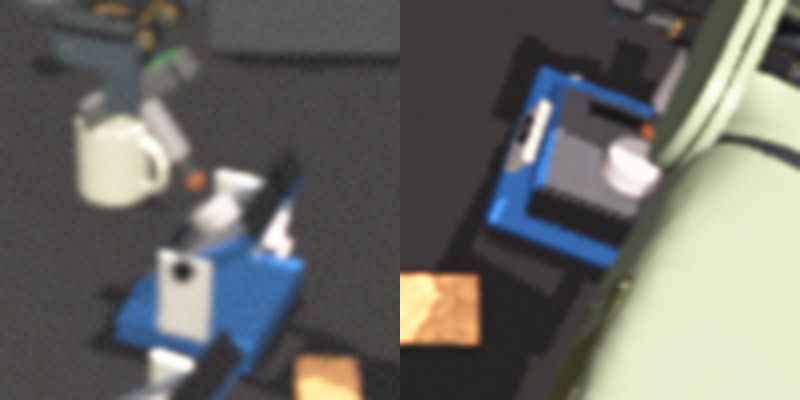

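Request:
send_rows([
  [[0, 0, 0, 0, 0], [0, 0, 0, 0, 0], [0, 0, 0, 0, 0]],
])

```text
time_s: 10.68
ee_pos: [587.4, -318.7, 223.4]
ee_rot: [-180.0, 0.2, 158.8]
force: [-0.2, 0.0, -3.9]
gripper_width: 27.8
gripper_force: 50.0
```

Request:
send_rows([
  [[0.06, 0, 0.08, 0, 0], [0.06, 0, 0.08, 0, 0], [0.06, 0, 0.08, 0, 0], [0.06, 0, 0.08, 0, 0], [0, 0, 0, 0, 0]],
])

```text
time_s: 11.1
ee_pos: [576.6, -314.5, 207.5]
ee_rot: [180.0, -0.1, 158.8]
force: [-0.3, 0.2, -3.0]
gripper_width: 28.1
gripper_force: 50.0
```

Request:
send_rows([
  [[0, 0, 0, 0, 0], [0, 0, 0, 0, 0]],
])

```text
time_s: 11.27
ee_pos: [577.8, -315.0, 208.7]
ee_rot: [-180.0, 0.0, 158.8]
force: [0.1, 0.0, -3.3]
gripper_width: 27.8
gripper_force: 50.0
```

```bash
python3 tilt.py;python3 - <<'E'
from h import *
s=grab('side'); t=grab('top')
A=cv2.resize(s['pixels'][115:175,245:305],(400,400),interpolation=2)
B=cv2.resize(t['pixels'][185:245,310:370],(400,400),interpolation=2)
cv2.imwrite('pics/h2.png',np.hstack([A,B])[:,:,::-1])
st=env.state(); n=np.array([.5756,-.2233,.7867]); print(st['ee_pos'],st['force']@n)
E
```

```text
bar top n [ 0.555 -0.215  0.804] tilt 36.5 along tool x 36.5 tool y 0.02 2385 0.37
label c rel pivot: x 33.4 y -0.7 z 36.3 | dist of pivot below top face -9.3 along bar 48.4
[ 577.9 -315.1  208.7] [-180.     0.   158.8] [-0.1 -0.5 -2.3]
[ 577.87700006 -315.04136421  208.74035704] -2.2170521604468876
```

View pics/h2.png

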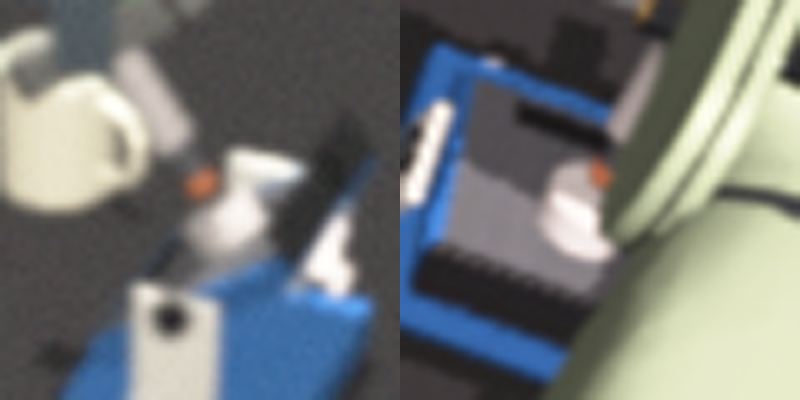

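Request:
send_rows([
  [[0.06, 0, 0.08, 0, 0], [0.06, 0, 0.08, 0, 0], [0.06, 0, 0.08, 0, 0], [0, 0, 0, 0, 0], [0, 0, 0, 0, 0]],
])

```text
time_s: 11.83
ee_pos: [571.3, -312.5, 199.5]
ee_rot: [-180.0, 0.1, 158.8]
force: [1.6, -0.3, 0.4]
gripper_width: 27.7
gripper_force: 50.0
```

Request:
send_rows([
  [[0.03, 0, 0.04, 0, 0], [0, 0, 0, 0, 0], [0, 0, 0, 0, 0]],
])

```text
time_s: 12.08
ee_pos: [570.4, -312.2, 198.0]
ee_rot: [-180.0, 0.1, 158.8]
force: [1.8, -1.1, 0.9]
gripper_width: 27.7
gripper_force: 50.0
```

Request:
send_rows([
  [[0.03, 0, 0.04, 0, 0], [0, 0, 0, 0, 0], [0, 0, 0, 0, 0]],
])

```text
time_s: 12.33
ee_pos: [569.3, -311.7, 196.3]
ee_rot: [-180.0, 0.1, 158.8]
force: [2.5, -2.1, 1.4]
gripper_width: 27.7
gripper_force: 50.0
```

Request:
send_rows([
  [[0.03, 0, 0.04, 0, 0], [0, 0, 0, 0, 0], [0, 0, 0, 0, 0]],
])

```text
time_s: 12.58
ee_pos: [568.2, -311.3, 194.6]
ee_rot: [-180.0, 0.1, 158.8]
force: [3.3, -1.4, 3.0]
gripper_width: 27.7
gripper_force: 50.0
```

```bash
cat > frc.py <<'E'
from h import *
n=np.array([.5756,-.2233,.7867]); F=[]
for i in range(4):
    env.grab_frame('side'); F.append(env.state()['force'])
s=env.state(); F=np.mean(F,0); print('F',F.round(2),'on probe along n', ((F-[0,0,-2.9])@n).round(2), s['ee_pos'].round(1), s['time_s'])
E
python3 frc.py
```

```text
F [ 3.73 -1.25  3.63] on probe along n 7.56 [ 568.  -311.2  194.5] 12.7833
```

Request:
send_rows([
  [[0.015, 0, 0.02, 0, 0], [0, 0, 0, 0, 0], [0, 0, 0, 0, 0], [0, 0, 0, 0, 0], [0, 0, 0, 0, 0]],
])

```text
time_s: 13.2
ee_pos: [567.4, -311.0, 193.6]
ee_rot: [-180.0, 0.1, 158.8]
force: [5.2, -0.6, 4.4]
gripper_width: 28.0
gripper_force: 50.0
```

Request:
send_rows([
  [[0, 0, 0, 0, 0], [0, 0, 0, 0, 0], [0, 0, 0, 0, 0], [0, 0, 0, 0, 0], [0, 0, 0, 0, 0]],
])

```text
time_s: 13.62
ee_pos: [567.4, -311.0, 193.6]
ee_rot: [-180.0, 0.1, 158.8]
force: [5.1, -1.9, 4.3]
gripper_width: 27.7
gripper_force: 50.0
```

```bash
python3 tilt.py; python3 frc.py; python3 - <<'E'
from h import *
s=grab('side'); t=grab('top')
A=cv2.resize(s['pixels'][115:175,245:305],(400,400),interpolation=2)
B=cv2.resize(t['pixels'][185:245,310:370],(400,400),interpolation=2)
cv2.imwrite('pics/h3.png',np.hstack([A,B])[:,:,::-1])
E
```

```text
bar top n [ 0.552 -0.215  0.806] tilt 36.34 along tool x 36.34 tool y -0.01 2384 0.37
label c rel pivot: x 33.3 y -0.7 z 36.4 | dist of pivot below top face -9.6 along bar 48.4
[ 567.5 -311.   193.6] [-1.800e+02  1.000e-01  1.588e+02] [ 4.2 -1.   4. ]
F [ 4.87 -1.65  4.07] on probe along n 8.66 [ 567.4 -311.   193.6] 13.8667
```

View pics/h3.png

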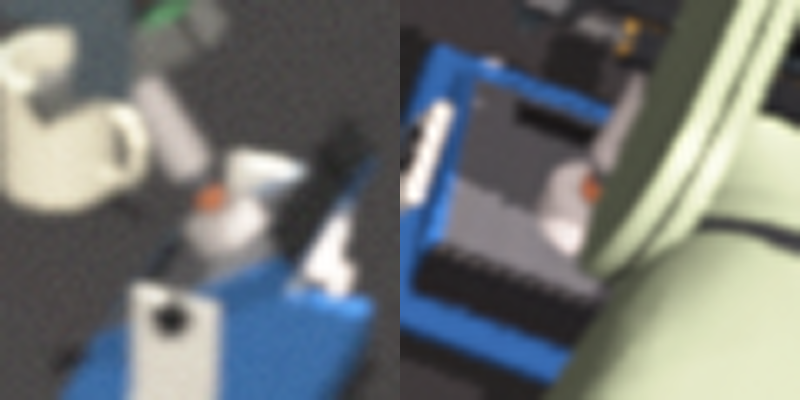

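```bash
python3 - <<'E'
from h import *
n=np.array([.5756,-.2233,.7867]); up=np.array([-.733,.285,.617]); cy=np.array([-.362,-.932,0])
c=np.array([506.2,-287.7,125.8])
for nm in ('top','side'):
    f=pickle.load(open(f'pics/{nm}.pkl','rb')); T=np.linalg.inv(f['cam_to_world']); K=f['intrinsics']
    def pr(p): q=T[:3,:3]@p+T[:3,3]; q=K@q; return q[:2]/q[2]
    h=cv2.cvtColor(f['pixels'],cv2.COLOR_RGB2HSV); W=pts(f)
    m=(np.hypot(W[...,0]-512,W[...,1]+288)<45)&(W[...,2]>100)&(W[...,2]<180)&((h[...,0]<14)|(h[...,0]>172))&(h[...,1]>90)
    v,u=np.argwhere(m).mean(0)
    print(nm,m.sum(),'copper',(u,v),W[m].mean(0).round(1),'exp centre+5n',pr(c+5*n),'d/mm n',pr(c+6*n)-pr(c+5*n),'up',pr(c+up)-pr(c),'cy',pr(c+cy)-pr(c))
E
```

```text
top 6 copper (np.float64(338.1666666666667), np.float64(212.83333333333334)) [ 508.9 -283.3  140.2] exp centre+5n [339.13031651 213.15814145] d/mm n [ 0.12703788 -0.21621621] up [-0.03269487  0.21588898] cy [0.30796335 0.11517576]
side 10 copper (np.float64(276.1), np.float64(144.2)) [ 509.8 -285.3  138.7] exp centre+5n [276.2011905  145.69927418] d/mm n [-0.14289212 -0.20596515] up [ 0.19509074 -0.09294172] cy [ 0.09091487 -0.12776013]
```

Request:
send_rows([
  [[0, 0, 0, 0, 0], [0, 0, 0, 0, 0], [0, 0, 0, 0, 0], [0, 0, 0, 0, 0], [0, 0, 0, 0, 0]],
])

```text
time_s: 14.38
ee_pos: [567.4, -311.0, 193.6]
ee_rot: [-180.0, 0.1, 158.8]
force: [4.7, -1.6, 4.0]
gripper_width: 27.6
gripper_force: 50.0
```

Request:
send_rows([
  [[0, 0, 0, 0, 0], [0, 0, 0, 0, 0], [0, 0, 0, 0, 0], [0, 0, 0, 0, 0], [0, 0, 0, 0, 0]],
])

```text
time_s: 14.8
ee_pos: [567.5, -311.0, 193.6]
ee_rot: [-180.0, 0.1, 158.8]
force: [5.2, -1.5, 4.8]
gripper_width: 27.6
gripper_force: 50.0
```

Request:
send_rows([
  [[0, 0, 0, 0, 0], [0, 0, 0, 0, 0], [0, 0, 0, 0, 0], [0, 0, 0, 0, 0], [0, 0, 0, 0, 0]],
])

```text
time_s: 15.22
ee_pos: [567.4, -311.0, 193.6]
ee_rot: [-180.0, 0.1, 158.8]
force: [5.1, -1.4, 4.3]
gripper_width: 28.0
gripper_force: 50.0
```

Request:
send_rows([
  [[0, 0, 0, 0, 0], [0, 0, 0, 0, 0], [0, 0, 0, 0, 0], [0, 0, 0, 0, 0], [0, 0, 0, 0, 0]],
])

```text
time_s: 15.63
ee_pos: [567.4, -311.0, 193.6]
ee_rot: [-180.0, 0.1, 158.8]
force: [4.6, -1.9, 4.1]
gripper_width: 27.8
gripper_force: 50.0
```

Request:
send_rows([
  [[-0.06, 0, -0.08, 0, 0], [-0.06, 0, -0.08, 0, 0], [-0.06, 0, -0.08, 0, 0], [-0.06, 0, -0.08, 0, 0], [-0.06, 0, -0.08, 0, 0]],
])

```text
time_s: 16.05
ee_pos: [576.6, -314.4, 207.9]
ee_rot: [180.0, -0.3, 158.8]
force: [0.3, -1.8, -3.1]
gripper_width: 27.8
gripper_force: 50.0
```

Request:
send_rows([
  [[-0.25, 0, -0.33, 0, 0], [-0.25, 0, -0.33, 0, 0], [0, 0, -0.8, 0, 0], [0, 0, -0.8, 0, 0], [0, 0, 0, 0.874, 0]],
])

```text
time_s: 16.47
ee_pos: [598.2, -323.3, 306.4]
ee_rot: [-180.0, 0.5, 152.7]
force: [0.6, 0.3, -1.4]
gripper_width: 27.9
gripper_force: 50.0
```

Request:
send_rows([
  [[0, 0, 0, 0.874, 0], [0, 0, 0, 0.874, 0], [0, 0, 0, 0.874, 0], [0, 0, 0, 0.874, 0], [0, 0, 0, 0.874, 0]],
])

```text
time_s: 16.88
ee_pos: [595.8, -321.9, 298.7]
ee_rot: [-179.9, -0.2, 122.4]
force: [-0.4, -0.4, -3.2]
gripper_width: 27.7
gripper_force: 50.0
```

Request:
send_rows([
  [[0, 0, 0, 0.874, 0], [0, 0, 0, 0.874, 0], [0, 0, 0, 0.874, 0], [0, 0, 0, 0.874, 0], [0, 0, 0, 0, 0]],
])

```text
time_s: 17.3
ee_pos: [596.0, -322.0, 298.7]
ee_rot: [-179.8, -0.1, 98.6]
force: [0.6, -0.0, -3.8]
gripper_width: 27.7
gripper_force: 50.0
```

Request:
send_rows([
  [[0.5, 0.057, 0, 0, 0], [0.9, 0.102, 0, 0, 0], [0.935, 0.106, 0, 0, 0], [0.935, 0.106, 0, 0, 0], [0.935, 0.106, 0, 0, 0]],
])

```text
time_s: 17.72
ee_pos: [589.2, -151.7, 299.1]
ee_rot: [-179.9, -0.1, 98.8]
force: [-0.0, -0.4, -2.8]
gripper_width: 27.6
gripper_force: 50.0
```

Request:
send_rows([
  [[0.935, 0.106, 0, 0, 0], [0.935, 0.106, 0, 0, 0], [0.935, 0.106, 0, 0, 0], [0.935, 0.106, 0, 0, 0], [0.935, 0.106, 0, 0, 0]],
])

```text
time_s: 18.13
ee_pos: [581.8, 36.4, 299.4]
ee_rot: [-179.9, 0.0, 98.9]
force: [0.8, 0.0, -3.5]
gripper_width: 27.7
gripper_force: 50.0
```

Request:
send_rows([
  [[0.935, 0.106, 0, 0, 0], [0.935, 0.106, 0, 0, 0], [0.9, 0.102, 0, 0, 0], [0.5, 0.057, 0, 0, 0], [0, 0, 0, 0, 0]],
])

```text
time_s: 18.55
ee_pos: [576.7, 170.7, 298.9]
ee_rot: [-179.8, -0.1, 99.1]
force: [0.9, -0.0, -3.1]
gripper_width: 28.1
gripper_force: 50.0
```

Request:
send_rows([
  [[0, 0, 0, 0, 0], [0, 0, 0, 0, 0], [0, 0, 0, 0, 0]],
])

```text
time_s: 18.8
ee_pos: [577.8, 165.1, 299.6]
ee_rot: [-179.9, 0.0, 98.7]
force: [-0.3, 0.2, -2.7]
gripper_width: 27.7
gripper_force: 50.0
```

```bash
python3 tilt.py
```

```text
bar top n [ 0.09  -0.588  0.804] tilt 36.48 along tool x 36.48 tool y 0.05 2423 0.37
label c rel pivot: x 32.5 y -0.6 z 36.2 | dist of pivot below top face -9.8 along bar 47.7
[577.9 165.  299.7] [-180.     0.    98.6] [-0.2  0.5 -2.6]
```

Request:
send_rows([
  [[0.63, 0.072, 0, 0, 0], [0.63, 0.072, 0, 0, 0], [0.63, 0.072, 0, 0, 0], [0, 0, 0, 0, 0], [0, 0, 0, 0, 0]],
])

```text
time_s: 19.27
ee_pos: [575.1, 242.2, 299.5]
ee_rot: [-180.0, 0.0, 98.7]
force: [0.7, -1.1, -2.8]
gripper_width: 27.9
gripper_force: 50.0
```

Request:
send_rows([
  [[0, 0, 0.4, 0, 0], [0, 0, 0.4, 0, 0], [0, 0, 0.2, 0, 0], [0, 0, 0, 0, 0], [0, 0, 0, 0, 0]],
])

```text
time_s: 19.68
ee_pos: [575.3, 241.3, 259.8]
ee_rot: [-180.0, 0.0, 98.6]
force: [0.6, 0.7, -3.2]
gripper_width: 28.1
gripper_force: 50.0
```

```bash
python3 tilt.py; python3 - <<'E'
from h import *
f=pickle.load(open('pics/wrist.pkl','rb')); s=grab('side')
cv2.imwrite('pics/r1.png',np.hstack([cv2.resize(s['pixels'][190:320,205:325],(354,384)),f['pixels'][:, :446]])[:,:,::-1])
E
```

```text
bar top n [ 0.09  -0.589  0.803] tilt 36.58 along tool x 36.58 tool y 0.01 2422 0.37
label c rel pivot: x 32.0 y -0.9 z 35.6 | dist of pivot below top face -9.5 along bar 46.9
[575.6 241.7 260.5] [179.9   0.   98.6] [-0.7  0.1 -2.8]
```

View pics/r1.png

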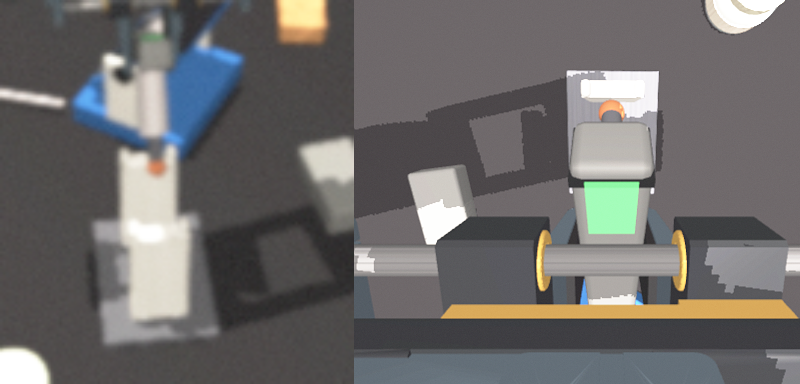

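Request:
send_rows([
  [[-0.2, 0, 0.5, 0, 0], [0, 0, 0.6, 0, 0], [0, 0, 0.6, 0, 0], [0, 0, 0.4, 0, 0], [0, 0, 0.24, 0, 0]],
])

```text
time_s: 20.2
ee_pos: [575.8, 234.1, 164.9]
ee_rot: [-179.9, 0.0, 98.7]
force: [0.5, 0.1, -1.9]
gripper_width: 27.7
gripper_force: 50.0
```

Request:
send_rows([
  [[0, 0, 0, 0, 0], [0, 0, 0, 0, 0], [0, 0, 0, 0, 0]],
], squeeze=12)

```text
time_s: 20.45
ee_pos: [577.4, 234.9, 167.9]
ee_rot: [179.8, -0.0, 98.7]
force: [-0.4, -0.3, -2.4]
gripper_width: 28.0
gripper_force: 12.0
```

Request:
send_rows([
  [[0.2, 0, 0, 0, 0], [0.2, 0, 0, 0, 0], [0.15, 0, 0, 0, 0], [0.15, 0, 0, 0, 0], [0.15, 0, 0, 0, 0]],
])

```text
time_s: 20.87
ee_pos: [571.2, 268.7, 166.5]
ee_rot: [180.0, 0.0, 98.7]
force: [-0.2, -2.3, -1.7]
gripper_width: 27.9
gripper_force: 12.0
```

Request:
send_rows([
  [[0.15, 0, 0, 0, 0], [0.15, 0, 0, 0, 0], [0.15, 0, 0, 0, 0], [0.15, 0, 0, 0, 0], [0.1, 0, 0, 0, 0]],
])

```text
time_s: 21.28
ee_pos: [566.7, 296.7, 166.0]
ee_rot: [-180.0, -0.0, 98.7]
force: [0.9, -2.8, -1.1]
gripper_width: 27.9
gripper_force: 12.0
```

```bash
python3 tilt.py
```

```text
bar top n [ 0.019 -0.133  0.991] tilt 7.7 along tool x 7.7 tool y -0.06 2564 0.48
label c rel pivot: x 41.9 y -0.5 z 15.9 | dist of pivot below top face -10.2 along bar 43.7
[566.6 297.2 165.9] [-180.    -0.    98.7] [-0.7 -0.3 -2.9]
```

Request:
send_rows([
  [[0.1, 0, 0, 0, 0], [0.1, 0, 0, 0, 0], [0.03, 0, 0, 0, 0], [0, 0, 0, 0, 0]],
])

```text
time_s: 21.67
ee_pos: [565.5, 305.2, 166.1]
ee_rot: [180.0, -0.0, 98.7]
force: [0.0, -1.2, -2.7]
gripper_width: 28.0
gripper_force: 12.0
```

```bash
python3 tilt.py
```

```text
bar top n [ 0.006 -0.025  1.   ] tilt 1.49 along tool x 1.49 tool y 0.1 1497 0.51
label c rel pivot: x 38.9 y -1.6 z 11.0 | dist of pivot below top face -10.0 along bar 39.2
[565.5 305.2 166.1] [-180.    -0.    98.7] [ 0.3 -0.3 -2.8]
```

Request:
send_rows([
  [[-0.3, 0, 0, 0, 0], [-0.31, 0, 0, 0, 0], [0, 0, 0, 0, 0], [0, 0, 0.4, 0, 0], [0, 0, 0.3, 0, 0]],
])

```text
time_s: 22.13
ee_pos: [569.7, 280.2, 138.3]
ee_rot: [179.9, -0.1, 98.6]
force: [-0.2, 0.7, -3.5]
gripper_width: 27.9
gripper_force: 12.0
```

Request:
send_rows([
  [[0, 0, 0.15, 0, 0], [0, 0, 0.08, 0, 0], [0, 0, 0.05, 0, 0], [0, 0, 0, 0, 0], [0, 0, 0, 0, 0]],
])

```text
time_s: 22.55
ee_pos: [569.8, 281.0, 127.5]
ee_rot: [179.9, -0.0, 98.7]
force: [0.3, 0.7, -2.6]
gripper_width: 28.1
gripper_force: 12.0
```

Request:
send_rows([
  [[0, 0, 0.04, 0, 0], [0, 0, 0, 0, 0], [0, 0, 0, 0, 0]],
])

```text
time_s: 22.8
ee_pos: [569.9, 281.1, 127.1]
ee_rot: [179.8, -0.0, 98.7]
force: [-1.0, -0.8, 6.1]
gripper_width: 27.6
gripper_force: 12.0
```

```bash
python3 tilt.py; python3 frc.py
```

```text
bar top n [0. 0. 1.] tilt 0.0 along tool x 0.0 tool y 0.0 0 nan
label c rel pivot: x nan y nan z nan | dist of pivot below top face nan along bar nan
[569.9 281.1 127.1] [179.8  -0.   98.7] [-2.4 -0.5  5.8]
F [-1.9  -0.76  6.47] on probe along n 6.45 [570.  281.1 127.1] 23.05tilt.py:9: RuntimeWarning: Mean of empty slice.
  c=P.mean(0); n=np.linalg.svd(P-c)[2][2]; n*=np.sign(n[2]); e=(P-c)@n; P=P[abs(e)<max(1,2*e.std())]
  ret = um.true_divide(
  ret = _var(a, axis=axis, dtype=dtype, out=out, ddof=ddof,
  arrmean = um.true_divide(arrmean, div, out=arrmean,
  ret = ret.dtype.type(ret / rcount)
```

```bash
cat > bar.py <<'E'
from h import *
f=grab('wrist'); W=pts(f); ax=np.array([-.146,.989]); R=(W[...,:2]-[569.25,281]); y=R@ax; x=R@np.array([.989,.146])
for a in range(-70,75,10):
    m=(abs(x)<11)&(y>=a)&(y<a+10)&(W[...,2]>145)&(W[...,2]<175)
    if m.sum()>20: print(a,np.median(W[m][:,2]).round(1),m.sum())
m=(W[...,2]>150)&(W[...,2]<170)&(abs(x)<25)&(y>20)&(y<80); print('x range',np.percentile(x[m],[1,99]).round(1),'ymax',y[m].max().round(1))
cv2.imwrite('pics/f.png',f['pixels'][:,:,::-1])
E
python3 bar.py
```

```text
-30 155.5 229
-20 155.6 903
-10 155.7 175
0 155.6 236
10 155.6 1032
20 155.7 1064
30 156.1 1129
40 156.1 1230
50 156.1 1250
60 154.7 573
x range [-13.6  13.6] ymax 64.3
```

Request:
send_rows([
  [[0, 0, -0.03, 0, 0], [0, 0, 0, 0, 0], [0, 0, 0, 0, 0.6], [0, 0, 0, 0, 0.6], [0, 0, 0, 0, 0.6]],
])

```text
time_s: 23.52
ee_pos: [569.3, 280.8, 126.3]
ee_rot: [180.0, 0.0, 98.7]
force: [0.3, -0.0, 0.2]
gripper_width: 45.1
gripper_force: 0.0
```

Request:
send_rows([
  [[0, 0, 0, 0, 0.6], [0, 0, 0, 0, 0.6], [0, 0, 0, 0, 0.6], [0, 0, 0, 0, 0.6], [0, 0, 0, 0, 0.6]],
])

```text
time_s: 23.93
ee_pos: [569.2, 280.7, 126.5]
ee_rot: [-180.0, 0.0, 98.7]
force: [0.3, -0.2, -0.9]
gripper_width: 54.4
gripper_force: 0.0
```

Request:
send_rows([
  [[0, 0, -0.3, 0, 0.6], [0, 0, -0.6, 0, 0.6], [0, 0, -0.9, 0, 0.6], [0, 0, -0.9, 0, 0.6], [0, 0, -0.9, 0, 0.6]],
])

```text
time_s: 24.35
ee_pos: [568.9, 280.6, 271.9]
ee_rot: [-180.0, 0.0, 98.7]
force: [1.0, 0.6, -0.1]
gripper_width: 54.4
gripper_force: 0.0
```

Request:
send_rows([
  [[-0.8, 0, 0, 0, 0.6], [-0.8, 0, 0, 0, 0.6], [0, 0, 0, 0, 0.6], [0, 0, 0, 0, 0.6], [0, 0, 0, 0, 0.6]],
])

```text
time_s: 24.77
ee_pos: [578.7, 217.8, 270.3]
ee_rot: [-180.0, -0.0, 98.7]
force: [1.0, -0.8, -0.1]
gripper_width: 54.8
gripper_force: 0.0
```

```bash
python3 rest.py; python3 bar.py; python3 con2.py | head -3
```

```text
[578.7 218.2 270.2] [-180.    -0.    98.7]
bar ((569.4600830078125, 280.7707824707031), (28.53052520751953, 128.59036254882812), 8.86397647857666) 155.51060894736224 5285
lip [541.1 322.6 139.5] [536.5 316.1 135. ] [545.2 329.6 142.8] 159
lip [585.  329.2 139.8] [581.  322.6 135.9] [589.4 336.4 141.8] 148
lip [553.9 232.7 139.6] [549.7 226.  135.1] [558.1 239.  141.6] 125
lip [597.9 239.  139.5] [593.9 231.9 135.6] [602.3 245.5 142.1] 127
-70 155.0 134
-60 155.7 300
-50 155.6 282
-40 155.6 310
-30 155.5 311
-20 155.6 320
-10 155.5 324
0 155.6 350
10 155.7 339
20 155.7 343
30 156.1 370
40 156.1 367
50 156.2 382
60 154.9 147
x range [-13.8  13.6] ymax 64.8
base ((501.5741882324219, -285.90283203125), (162.80624389648438, 140.57546997070312), 68.78648376464844)
slope 38.20366087417903 cross 0.05448426301206189 z0 106.224092751779 625 1.0346405111504475 U range -53.077706295946534 41.60921860082328
slope 38.2642779762139 cross 0.08252537511411656 z0 106.2090636561213 583 0.9019112744461654 U range -53.077706295946534 41.60921860082328
```

Seated level, centred and released; the panel has not moved.

```bash
python3 -c "
from workcell import env
print(env.job_done())"
```

```text
the job is handed in; nothing more can be done
None
```

The job is handed in, with no verdict returned: I pressed the thermometer about half in (from the force reading) on the middle of the round specimen, within about 2° of square, and held it for 2.4 s. It now lies level, centred and released in both saddles, and the round specimen's panel has not moved.

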